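# Unlock the cabinet's drawer with the square lever and draw it out

### The job

The drawer of the little wooden bench cabinet is locked. Fit the loose lever's square hole fully down onto the square spindle on top of the cabinet and swing it a quarter turn anticlockwise (seen from above) to its stop; then pull the drawer out by its handle all the way to its stop. Leave the lever sitting on the spindle and do not disturb the sanding block, chisel, tape measure and screwdriver lying around.

Things in the scene. Friction and masses are not known exactly. Their poses are not given: they have to be found in the camera images.
- cabinet: wooden bench cabinet, 250 deep (x) x 340 wide (y) x 150 mm high, fixed; one drawer above an open cubby. Origin: centre of its underside on the bench; x points to its back (the drawer front faces -x), z up. The lock is on its top at x -75, y -105 mm; a tape roll 65 mm wide, 36 mm high stands on its top at x 75, y 115.
- cutter_drawer (a joint): how far the drawer is pulled out of the cabinet, m: 0 shut, 0.12 at its stop. Slides along the cabinet's -x. It takes about 3 N. Locked, it gives only some 2 mm.
- drawer_handle (a point): middle of the round bar (12 mm thick, level, 120 mm long along y) of the drawer's steel bow handle; the bar stands 50 mm off the drawer's front, leaving 44 mm clear between, open above and below; 34 mm below the cabinet's top. Moves with the drawer; axes as the cabinet's.
- lock_spindle (a joint): turn of the lock spindle, rad, anticlockwise from above: 0 to 0.2 locked, 1.571 fully open at its stop; the drawer is free beyond about 1.2. Stiff: 0.12 N m of friction, stays where it is left.
- spindle_seat (a point): foot of the square spindle, on its axis, on the flat top of the round boss (38 mm across, 12 mm above the cabinet's top) where the lever's hub comes to sit. The spindle is 20 x 20 mm and stands 27 mm up from here, the last 7 mm tapering to 13 mm square. x and y axes lie along the square's sides and turn with it.
- lever: loose dark steel lever, 129 mm long, 0.28 kg, flat on the bench: block hub 44 (x) x 38 (y) x 30 mm high with a square through hole 21.6 mm wide (sides along x and y; fits the spindle in any of four directions); arm along +x, its axis 15 mm up, ending in a round grip 18 mm thick, 107 mm from the hole's axis. Origin: on the hole's axis at the underside; z up.
- sanding_block: bystander: brown sanding block, 60 (x) x 108 (y) x 30 mm, lying on the bench; origin under its centre.
- chisel: bystander: bench chisel, 292 mm long (along its y), 30 mm wide, 35 mm high, lying on the bench; origin under its centre.
- tape_measure: bystander: yellow pocket tape measure standing on the bench, 33 x 75 x 63 mm high; origin under its centre.
- screwdriver: bystander: screwdriver with amber handle, 179 mm long (along its y), 31 mm high; origin under its centre.
Not all that is in view belongs to the job. Leave any green look-alike of the lever alone.

How it is judged (in metres and radians):
On the way, in this order (a step that is already met when the one before it is completed fails the run):
1. the lever sits fully down on the spindle, the drawer still shut (horizontal distance between lever and spindle_seat below 0.005 m and z of lever in the frame of spindle_seat below 0.004 m and angle between lever's own z axis and vertical below 0.1 rad and value of joint cutter_drawer below 0.02 m), for 0.2 s.
2. the lever, still on the spindle, has turned it to its open stop (value of joint lock_spindle above 1.4 rad and horizontal distance between lever and spindle_seat below 0.005 m and z of lever in the frame of spindle_seat below 0.006 m and value of joint cutter_drawer below 0.02 m), for 0.1 s.
At the end, for the whole second after the job is handed in: the drawer is out to within 6 mm of its stop (0.12 m) and at rest, the spindle is turned open (over 1.3 rad), and the lever rests on the spindle: within 5 mm of its axis, no more than 4 mm above the boss, upright within 0.1 rad (value of joint cutter_drawer above 0.114 m and velocity of joint cutter_drawer below 0.01 m/s and value of joint lock_spindle above 1.3 rad and horizontal distance between lever and spindle_seat below 0.005 m and z of lever in the frame of spindle_seat below 0.004 m and angle between lever's own z axis and vertical below 0.1 rad and linear speed of lever below 0.02 m/s); the robot touches nothing.
It fails at once if the sanding block is moved by more than 3 cm (distance of sanding_block from where it was at the start of the episode above 0.03 m).
It fails at once if the chisel is moved by more than 3 cm (distance of chisel from where it was at the start of the episode above 0.03 m).
It fails at once if the tape measure is moved by more than 3 cm (distance of tape_measure from where it was at the start of the episode above 0.03 m).
It fails at once if the screwdriver is moved by more than 3 cm (distance of screwdriver from where it was at the start of the episode above 0.03 m).
It also fails if it takes over 61 s, if anything falls off the work surface, if the arm or the gripper's body presses on something with over 40 N, if the wrist force passes 120 N, or if a joint passes its speed limit or range.

### The arm

A 6-joint arm with a two-finger parallel gripper is mounted at the origin on a cart in front of the work surface, level with it; the furniture and walls round the work are solid. World frame = base frame: x ahead of the robot, y to its left, z up, the work surface at z = 0. Lengths are in mm, angles in rad, forces in N, time in s.
With the tool pointing down it reaches from about 275 to 775 mm from the base axis. Payload 14.6 kg.
Tool frame: the origin (TCP) lies at the centre of the arm's flange, where the gripper is bolted on; the fingertips stand 173 mm ahead of it and the grasp point (between the pads) lies 155 mm ahead of it; y points along the fingers, x is the direction in which the jaws open and shut, and the axes are right-handed (so a half turn about y gives the same grasp; the last joint's range is limited). The gripper opens to 85 mm and grips with 20 to 120 N. Pads are 22 mm wide; open, the fingers measure 114 mm over their backs; the gripper's body (76 mm by 85 mm) begins 54 mm behind the grasp point. The pads swing forward as they close: fully open they stand 13 mm farther back than shut.
Start: joints at [1.016, 0.263, -0.048, 1.259, 0, 1.415], TCP at [204.353, 483.6, 404.678] pointing down, gripper open.
Joint ranges: [-2.65, 2.65], [-0.89, 1.7], [-1.18, 1.37], [-2.13, 2.11], [-1.35, 1.29], [-3.14, 3.14]. Speed limits (rad/s): [1.89, 1.89, 2.57, 2.79, 3.14, 3.14].

### API

Orientations are given as a unit quaternion [x, y, z, w].
In Python, from plant import readout, imaging, job gives the robot as it stands.
- The arm moves only by the tool step_arm, never from a script. Its argument "series" is a list of rows, each an object with "translation": the shift along the world's x, y, z in units of 30 mm (1.0 is 30 mm), a list of three; "spin": the turn about the world's z in units of 6 degrees (1.0 is 6 degrees). A call has 1 to 20 rows; each row shifts and turns the pose as measured when the row begins; what a row does not reach is not made up. A row lasts 1/12 s, in which the tool goes at most 41.7 mm and 7.16 degrees, less where a joint would pass 70% of its speed; a pose out of reach is approached as far as the arm can. A call is refused whole if a number of a shift passes 1 or a number of a turn 1, either way. A call with a gripper value outside its range is refused whole. "gripper" is the finger opening in mm, from 0 to 85.4, set as the call begins (left out, the last holds). The fingers move at their own pace and stop on an object; the grip force is fixed at half the most. Time passes only in rows, so rows that do not move let the fingers close. It gives the time, the measured TCP pose, the force and the opening at its end, in the units of the state.
- readout.observe(): the state, without advancing time (a new reading comes with each control period).
- imaging.read_camera(name): name is "side" or "top" or "wrist"; returns a dict with "frame" (400x640x3 uint8, red, green, blue), "fx", "fy", "cx", "cy" (pixels), "dist_coeffs" ([k1, k2, p1, p2, k3] as OpenCV has them; the pictures are not rectified), "extrinsics" (4x4, takes a point from camera to world coordinates); the wrist camera has in their place "tool_from_camera" (4x4, takes a point from camera to tool coordinates, whose origin is the TCP and whose axes are the tool frame's). Camera axes: x right, y down, z forward; pixel columns grow to the right and rows downward; lengths in mm; the calibration is good to about 2 mm. A picture is of the moment at which its call begins: read the wrist's pose just before it. There is no depth.
- job.finish_job(): hands the job in, once; it reports no verdict.
The state is a dict: "clock": time; "joints": joint angles; "joint_vel": joint speeds; "effort": joint torques, N m; "tcp_pos": TCP position; "tool_rot": TCP orientation; "ft_force": force on the tool from outside, world axes, zero at the start; "wrist_torque": the same for the moment, N m; "width": finger opening in mm.
Only numpy, scipy, OpenCV 4.12 (cv2) and the standard library are available. Lean on these libraries where they do the work, as an engineer would, in place of code of your own. Each camera call takes 0.05 s, during which the arm holds its last target. There are 200 camera calls.

## Working session

There is one attempt and no reset: what is moved stays moved. The work goes in short steps, Python scripts to look and compute and a tool call to move; the robot and the scene stay as the last step left them, time stands still between calls to the robot, and variables do not carry over. Pictures are saved under pics/ and viewed, about 8 in all and at most 12, crops included, and the job is handed in when it is done.

Besides the shell and the picture viewer there is one more tool, called after "Request:" as name([rows], argument=value, ...), one row to a line, values as JSON. step_arm: Moves the arm, as the interface text tells. Its arguments: {"type":"object","properties":{"series":{"type":"array"},"gripper":{"type":"number"}},"required":["series"]}

```bash
ls; mkdir -p pics
cat > h.py <<'E'
import numpy as np, cv2
from scipy.spatial.transform import Rotation as R
from plant import readout, imaging, job
def cam(n):
    s=readout.observe(); c=imaging.read_camera(n)
    K=np.array([[c['fx'],0,c['cx']],[0,c['fy'],c['cy']],[0,0,1.]]); d=np.array(c['dist_coeffs'],float)
    if n=='wrist':
        T=np.eye(4);T[:3,:3]=R.from_quat(s['tool_rot']).as_matrix();T[:3,3]=s['tcp_pos'];T=T@np.array(c['tool_from_camera'])
    else: T=np.array(c['extrinsics'])
    return c['frame'],K,d,T
def save(n,f): cv2.imwrite('pics/'+n,cv2.cvtColor(f,cv2.COLOR_RGB2BGR))
def ray(px,K,d,T):
    u=cv2.undistortPoints(np.array(px,float).reshape(-1,1,2),K,d).reshape(-1,2)
    v=np.c_[u,np.ones(len(u))]@T[:3,:3].T
    return T[:3,3],v
def onz(px,z,K,d,T):
    o,v=ray(px,K,d,T); return o+v*((z-o[2])/v[:,2])[:,None]
def proj(P,K,d,T):
    M=np.linalg.inv(T); return cv2.projectPoints(np.array(P,float).reshape(-1,1,3),cv2.Rodrigues(M[:3,:3])[0],M[:3,3],K,d)[0].reshape(-1,2)
E
python3 - <<'E'
from h import *
for n in('top','side'):
    f,K,d,T=cam(n);np.savez(n+'0.npz',f=f,K=K,d=d,T=T);save(n+'0.png',f);print(n,T.round(2).tolist(),K[0,0])
print(readout.observe())
E
```

```text
pics
top [[0.01, -0.99, 0.15, 338.64], [-1.0, -0.01, -0.0, 30.01], [0.0, -0.15, -0.99, 1523.52], [0.0, 0.0, 0.0, 1.0]] 485.553904349521
side [[1.0, 0.0, -0.01, 555.11], [0.01, -0.52, 0.85, -1018.29], [0.0, -0.85, -0.52, 780.47], [0.0, 0.0, 0.0, 1.0]] 394.77012307698874
{'clock': 0.1, 'joints': array([ 1.01569928e+00,  2.63527096e-01, -4.88214676e-02,  1.25938534e+00,
        2.16262869e-05,  1.41548450e+00]), 'joint_vel': array([ 0.00127529, -0.00094816,  0.00293236, -0.00017148,  0.00059146,
       -0.00041837]), 'effort': array([ 8.72213772e-03, -6.38574529e+01,  3.85062683e+01,  9.90174827e-03,
        2.09475629e-04, -2.27170892e-05]), 'tcp_pos': array([204.32143056, 483.552906  , 404.26522653]), 'tool_rot': array([ 0.58945723,  0.3904574 , -0.39106633, -0.58919464]), 'ft_force': array([-0.01756471, -0.01758987, -0.01657117]), 'wrist_torque': array([0.0183975 , 0.01535897, 0.03902981]), 'width': 85.69515016447386}
```

View pics/top0.png

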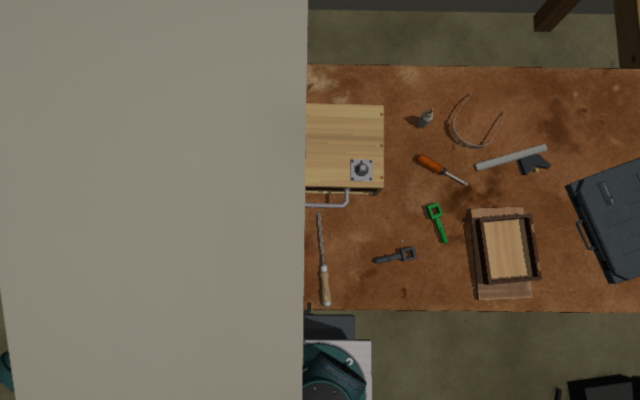

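View pics/side0.png

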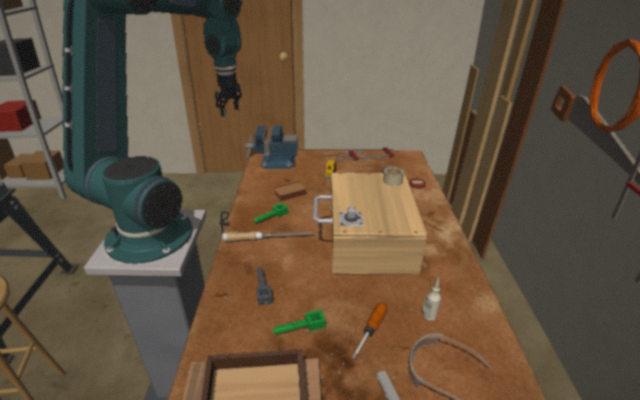

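Run:
```python
from h import *
a=np.load('top0.npz');f,K,d,T=[a[k] for k in 'fKdT']
r=lambda im,s:cv2.resize(im,None,fx=s,fy=s,interpolation=cv2.INTER_CUBIC)
A=r(f[240:270,365:425],10);B=r(f[98:218,304:394],4)[:,:];B=r(f[150:218,304:394],6)
save('crop1.png',np.vstack([A[:290],np.pad(B[:300],((0,0),(0,60),(0,0)))]))
print('lever',onz([[409,254],[378,261]],30,K,d,T).round(0).tolist())
print('spindle',onz([[361,168]],175,K,d,T).round(0).tolist())
b=np.load('side0.npz');K,d,T=[b[k] for k in 'KdT']
print('side lever',onz([[265,298],[262,270]],25,K,d,T).round(0).tolist(), 'spindle',onz([[350,212]],185,K,d,T).round(0).tolist())
```

```text
lever [[412.0, -274.0, 30.0], [390.0, -179.0, 30.0]]
spindle [[647.0, -113.0, 175.0]]
side lever [[419.0, -292.0, 25.0], [399.0, -186.0, 25.0]] spindle [[642.0, -129.0, 185.0]]
```

View pics/crop1.png

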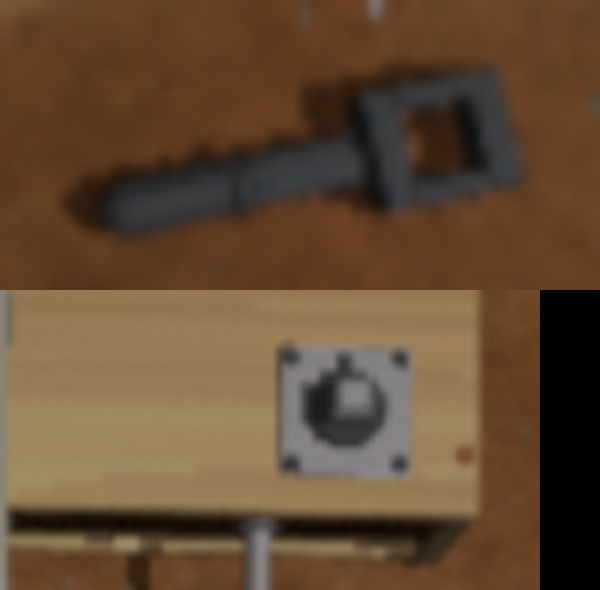

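The loose lever is the dark steel one at top (395,255), side (264,287). The things that could be taken for it are green: top (437,222), side (300,323) and side (270,213). The crop confirms the dark hub with a square hole at about (408.8,254). The two views agree to within 10–18 mm, so I'll refine with the wrist camera.

Request:
step_arm([
  {"translation":[0.25,-1,0],"spin":-0.4},
  {"translation":[0.25,-1,0],"spin":-0.4},
  {"translation":[0.25,-1,0],"spin":-0.4},
  {"translation":[0.25,-1,0],"spin":-0.4},
  {"translation":[0.25,-1,0],"spin":-0.4},
  {"translation":[0.25,-1,0],"spin":-0.4},
  {"translation":[0.25,-1,0],"spin":-0.4},
  {"translation":[0.25,-1,0],"spin":-0.4},
  {"translation":[0.25,-1,0],"spin":-0.4},
  {"translation":[0.25,-1,0],"spin":-0.4},
  {"translation":[0.25,-1,0],"spin":-0.4},
  {"translation":[0.25,-1,0],"spin":-0.4},
  {"translation":[0.25,-1,0],"spin":-0.4},
  {"translation":[0.25,-1,0],"spin":-0.4},
  {"translation":[0.25,-1,0],"spin":-0.4},
  {"translation":[0.25,-1,0],"spin":-0.4},
  {"translation":[0.25,-1,0],"spin":-0.4},
  {"translation":[0.25,-1,0],"spin":-0.4},
  {"translation":[0.25,-1,0],"spin":-0.4},
  {"translation":[0.25,-1,0],"spin":-0.4},
])

```text
clock: 1.77
tcp_pos: [349.7, -140.7, 400.3]
tool_rot: [-0.699, -0.105, 0.108, 0.699]
ft_force: [1.0, 0.3, 0.2]
width: 85.1
```

Request:
step_arm([
  {"translation":[0.5,-1,0],"spin":-0.4},
  {"translation":[0.5,-1,0],"spin":0},
  {"translation":[0.5,-1,0],"spin":0},
  {"translation":[0.3,-0.6,0],"spin":0},
  {"translation":[0,0,0],"spin":0},
  {"translation":[0,0,0],"spin":0},
  {"translation":[0,0,0],"spin":0},
])

```text
clock: 2.35
tcp_pos: [405.1, -260.6, 397.5]
tool_rot: [-0.701, -0.085, 0.089, 0.703]
ft_force: [-0.1, -0.5, -0.8]
width: 85.4
```

Run:
```python
from h import *
f,K,d,T=cam('wrist');np.savez('w1.npz',f=f,K=K,d=d,T=T);save('w1.png',f)
s=readout.observe();print(s['tcp_pos'],s['joint_vel'].round(3),R.from_quat(s['tool_rot']).as_matrix().round(3).tolist(),T.round(2).tolist())
f,K,d,T=cam('top');np.savez('top1.npz',f=f,K=K,d=d,T=T)
```

```text
[ 404.93656777 -260.29700713  397.53050403] [ 0.01  -0.015 -0.007  0.001  0.001 -0.002] [[0.97, -0.007, -0.245], [0.245, 0.002, 0.97], [-0.006, -1.0, 0.004]] [[0.97, 0.24, 0.06, 387.21], [0.24, -0.93, -0.28, -188.3], [-0.01, 0.29, -0.96, 366.52], [0.0, 0.0, 0.0, 1.0]]
```

View pics/w1.png

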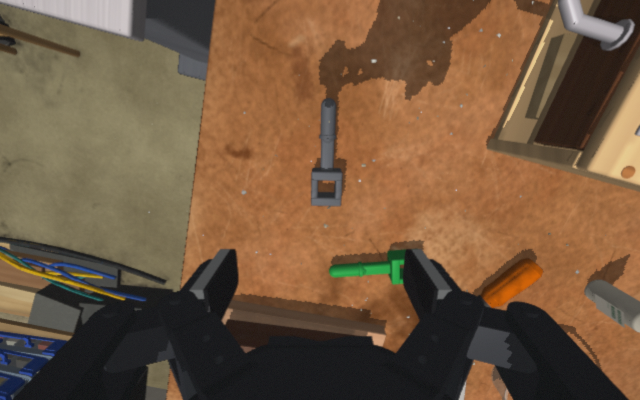

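The wrist view shows the dark lever with its hub at (327,187) and its arm up to (328,105). The green one is at (370,268).

Run:
```python
from h import *
a=np.load('w1.npz');f,K,d,T=[a[k] for k in 'fKdT']
hsv=cv2.cvtColor(f,cv2.COLOR_RGB2HSV)
x0,y0=295,85
m=((hsv[...,1]<80)&(hsv[...,2]<130)).astype(np.uint8)[y0:220,x0:360]
cs,h=cv2.findContours(m,cv2.RETR_CCOMP,cv2.CHAIN_APPROX_NONE)
for c,hh in zip(cs,h[0]):
    if cv2.contourArea(c)>80: print(cv2.contourArea(c),hh[3],cv2.boundingRect(c),np.array(cv2.boxPoints(cv2.minAreaRect(c))+[x0,y0]).round(1).tolist())
C=max(cs,key=cv2.contourArea).reshape(-1,2)+[x0,y0]
hub=C[C[:,1]>165].astype(np.float32); grip=C[C[:,1]<130]
bx=cv2.boxPoints(cv2.minAreaRect(hub)); P=onz(bx,30,K,d,T)
print('hub',bx.round(1).tolist(),P.round(1).tolist(),P.mean(0).round(1),[np.linalg.norm(P[i]-P[i-1]).round(1) for i in range(4)])
g=onz([grip.mean(0)],15,K,d,T);print('grip',g.round(1))
save('w1c.png',cv2.resize(f[y0:220,x0:360],None,fx=4,fy=4,interpolation=cv2.INTER_CUBIC))
```

```text
1984.0 -1 (16, 13, 32, 110) [[311.0, 98.0], [342.0, 98.0], [342.0, 207.0], [311.0, 207.0]]
215.5 0 (22, 94, 19, 15) [[316.2, 191.9], [317.2, 178.2], [335.5, 179.7], [334.4, 193.3]]
hub [[311.0, 166.0], [342.0, 166.0], [342.0, 207.0], [311.0, 207.0]] [[389.1, -249.2, 30.0], [425.2, -240.1, 30.0], [438.9, -289.9, 30.0], [401.3, -299.5, 30.0]] [ 413.6 -269.7   30. ] [np.float64(51.8), np.float64(37.2), np.float64(51.7), np.float64(38.8)]
grip [[ 393.8 -184.8   15. ]]
```

View pics/w1c.png

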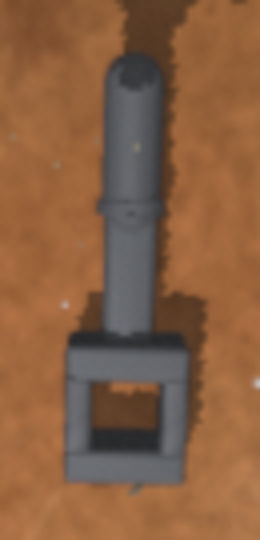

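Run:
```python
from h import *
a=np.load('w1.npz');f,K,d,T=[a[k] for k in 'fKdT']
P=onz(np.array([[68,347],[188,347],[185,483],[65,480]])/4+[295,85],30,K,d,T)
print(P.round(1).tolist(),P.mean(0),[np.linalg.norm(P[i]-P[i-1]).round(1) for i in range(4)])
v=P[0]+P[1]-P[2]-P[3];print(np.degrees(np.arctan2(v[1],v[0])))
g=onz(np.array([[133,80],[133,205]])/4+[295,85],20,K,d,T);print(g.round(1))
v=g[0]-P.mean(0);print(np.degrees(np.arctan2(v[1],v[0])))
a=np.load('top1.npz');f,K,d,T=[a[k] for k in 'fKdT']
print(onz(np.array([[360,95],[495,70],[520,182],[388,210]])/10+[365,240],30,K,d,T).mean(0))
```

```text
[[392.0, -255.7, 30.0], [427.0, -246.8, 30.0], [437.6, -288.6, 30.0], [401.0, -296.9, 30.0]] [ 414.38844945 -271.99366793   30.        ] [np.float64(42.2), np.float64(36.2), np.float64(43.1), np.float64(37.5)]
103.30485935998239
[[ 391.8 -176.6   20. ]
 [ 400.8 -211.    20. ]]
103.33156909815743
[ 412.24666323 -274.33912348   30.        ]
```

Request:
step_arm([
  {"translation":[0.3,-0.4,-0.8],"spin":-0.15},
  {"translation":[0,0,-1]},
  {"translation":[0,0,-1]},
  {"translation":[0,0,-1]},
  {"translation":[0,0,-1]},
  {"translation":[0,0,-0.8]},
  {"translation":[0,0,-0.5]},
  {"translation":[0,0,0]},
  {"translation":[0,0,0]},
])

```text
$.series[1]: bad value
```

Request:
step_arm([
  {"translation":[0.3,-0.4,-0.8],"spin":-0.15},
  {"translation":[0,0,-1],"spin":0},
  {"translation":[0,0,-1],"spin":0},
  {"translation":[0,0,-1],"spin":0},
  {"translation":[0,0,-1],"spin":0},
  {"translation":[0,0,-0.8],"spin":0},
  {"translation":[0,0,-0.5],"spin":0},
  {"translation":[0,0,0],"spin":0},
  {"translation":[0,0,0],"spin":0},
])

```text
clock: 3.2
tcp_pos: [411.4, -263.5, 212.6]
tool_rot: [0.703, 0.084, -0.084, -0.701]
ft_force: [0.6, 0.2, 0.2]
width: 85.4
```

Request:
step_arm([
  {"translation":[0.08,-0.3,-0.2],"spin":0},
  {"translation":[0,0,0],"spin":0},
  {"translation":[0,0,0],"spin":0},
])

```text
clock: 3.45
tcp_pos: [414.7, -273.1, 209.2]
tool_rot: [0.704, 0.085, -0.084, -0.7]
ft_force: [-0.0, -0.3, -0.4]
width: 85.4
```

Request:
step_arm([
  {"translation":[0,0,-0.6],"spin":0},
  {"translation":[0,0,-0.5],"spin":0},
  {"translation":[0,0,0],"spin":0},
  {"translation":[0,0,0],"spin":0},
])

```text
clock: 3.78
tcp_pos: [416.1, -274.9, 178.9]
tool_rot: [0.706, 0.087, -0.082, -0.698]
ft_force: [0.5, 0.6, 0.2]
width: 85.2
```

Run:
```python
from h import *
s=readout.observe();M=R.from_quat(s['tool_rot']).as_matrix();print(s['tcp_pos'],M.round(3).tolist(),np.degrees(np.arctan2(M[1,0],M[0,0])))
print('grasp pt',s['tcp_pos']+M@[0,155,0])
```

```text
[ 416.13746366 -274.89604407  178.9401433 ] [[0.971, 0.008, -0.237], [0.237, -0.011, 0.971], [0.005, -1.0, -0.013]] 13.737753780949246
grasp pt [ 417.39066905 -276.58428645   23.95440424]
```

Request:
step_arm([
  {"translation":[-0.1,0.12,-0.15],"spin":0},
  {"translation":[0,0,0],"spin":0},
  {"translation":[0,0,0],"spin":0},
  {"translation":[0,0,0],"spin":0},
])

```text
clock: 4.12
tcp_pos: [413.4, -271.4, 176.7]
tool_rot: [0.707, 0.088, -0.081, -0.697]
ft_force: [-0.2, -0.0, -0.1]
width: 85.3
```

```bash
cat >> h.py <<'E'
def st():
    s=readout.observe();M=R.from_quat(s['tool_rot']).as_matrix()
    print('t',s['clock'],'tcp',s['tcp_pos'].round(1),'yaw',np.degrees(np.arctan2(M[1,0],M[0,0])).round(2),'yax',M[:,1].round(4),'xz',M[2,0].round(4),'grasp',(s['tcp_pos']+M@[0,155,0]).round(1),'F',s['ft_force'].round(1),'w',round(s['width'],1),'q',s['joints'].round(2))
    return s,M
E
python3 -c "from h import *;st()"
```

```text
t 4.1167 tcp [ 413.4 -271.4  176.7] yaw 13.73 yax [ 0.0104 -0.013  -0.9999] xz 0.007 grasp [ 415.  -273.4   21.8] F [-0.2 -0.  -0.1] w 85.3 q [-0.75  0.4  -0.54  0.62 -0.    0.59]
```

Request:
step_arm([
  {"translation":[0,0,0],"spin":0},
  {"translation":[0,0,0],"spin":0},
  {"translation":[0,0,0],"spin":0},
  {"translation":[0,0,0],"spin":0},
  {"translation":[0,0,0],"spin":0},
  {"translation":[0,0,0],"spin":0},
  {"translation":[0,0,0],"spin":0},
  {"translation":[0,0,0],"spin":0},
], gripper=30)

```text
clock: 4.78
tcp_pos: [413.6, -271.6, 178.0]
tool_rot: [0.708, 0.088, -0.081, -0.696]
ft_force: [0.1, 0.4, 2.4]
width: 37.2
```

```bash
python3 -c "from h import *;st()"
```

```text
t 4.7833 tcp [ 413.6 -271.6  178. ] yaw 13.75 yax [ 0.0115 -0.0143 -0.9998] xz 0.0077 grasp [ 415.4 -273.9   23.1] F [0.1 0.4 2.4] w 37.2 q [-0.75  0.39 -0.54  0.62 -0.    0.59]
```

Request:
step_arm([
  {"translation":[0,0,0.5],"spin":0},
  {"translation":[0,0,1],"spin":0},
  {"translation":[0,0,1],"spin":0},
  {"translation":[0,0,1],"spin":0},
  {"translation":[0,0,1],"spin":0},
  {"translation":[0,0,1],"spin":0},
  {"translation":[0,0,0.9],"spin":0},
  {"translation":[0,0,0.6],"spin":0},
  {"translation":[0.6,0.2,0],"spin":-0.4},
  {"translation":[1,0.3,0],"spin":-0.4},
  {"translation":[1,0.3,0],"spin":-0.4},
  {"translation":[1,0.3,0],"spin":-0.4},
  {"translation":[1,0.3,0],"spin":-0.4},
  {"translation":[1,0.3,0],"spin":-0.3},
  {"translation":[0.8,0.3,0],"spin":0},
  {"translation":[0.5,0.1,0],"spin":0},
  {"translation":[0,0,0],"spin":0},
  {"translation":[0,0,0],"spin":0},
  {"translation":[0,0,0],"spin":0},
])

```text
clock: 6.37
tcp_pos: [626.1, -200.8, 391.5]
tool_rot: [0.71, -0.007, 0.005, -0.705]
ft_force: [-0.3, 0.8, -3.4]
width: 36.5
```

Run:
```python
from h import *
st()
f,K,d,T=cam('wrist');np.savez('w2.npz',f=f,K=K,d=d,T=T);save('w2.png',f)
```

```text
t 6.3667 tcp [ 626.1 -200.8  391.5] yaw -0.91 yax [-0.0031 -0.007  -1.    ] xz -0.003 grasp [ 625.6 -201.9  236.5] F [-0.3  0.8 -3.4] w 36.5 q [-0.43  0.5   0.3   1.36 -0.01  1.15]
```

View pics/w2.png

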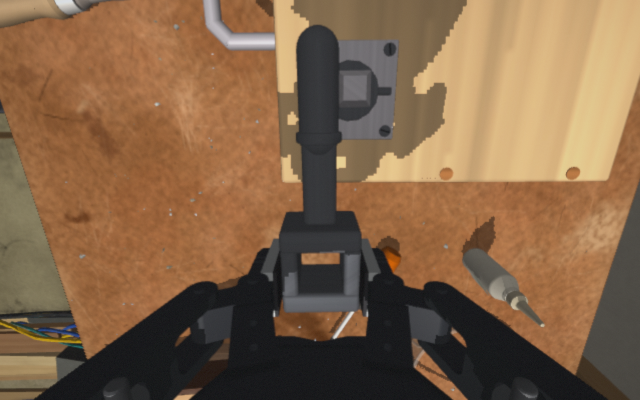

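The wrist view shows the lever held square: hub at about (320,260), arm up to (318,40), spindle top at about (355,88) on the plate, and the cabinet's side edge at row 181. I'll crop in for corners.

Run:
```python
from h import *
a=np.load('w2.npz');f,K,d,T=[a[k] for k in 'fKdT']
r=lambda im,s:cv2.convertScaleAbs(cv2.resize(im,None,fx=s,fy=s,interpolation=cv2.INTER_CUBIC),alpha=1.6,beta=10)
A=r(f[30:150,300:420],5)[:, :]; B=r(f[205:325,270:370],5)[:600]
save('w2c.png',np.hstack([r(f[35:145,330:405],5)[:550],np.zeros((550,10,3),np.uint8),r(f[205:315,275:365],4.6)[:550] if 0 else cv2.copyMakeBorder(r(f[207:315,275:365],4.5),0,550-486,0,0,cv2.BORDER_CONSTANT)]))
```

```text
(no output)
```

View pics/w2c.png

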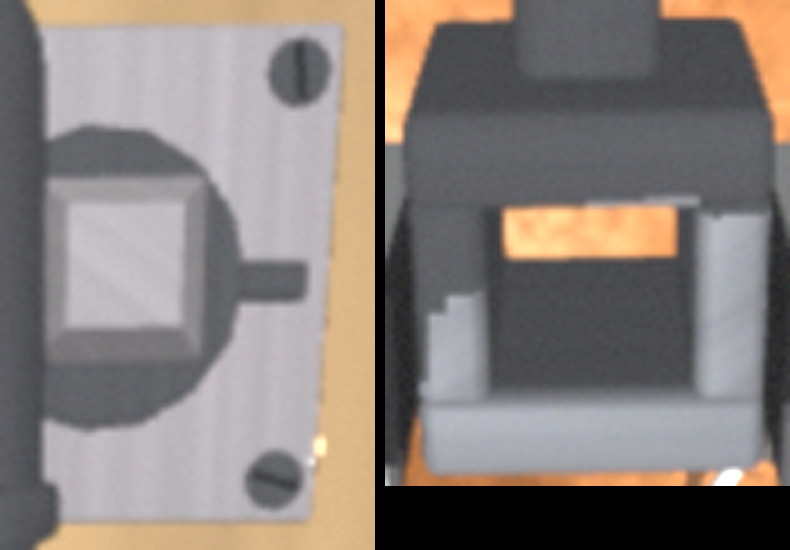

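Run:
```python
from h import *
a=np.load('w2.npz');f,K,d,T=[a[k] for k in 'fKdT']
def show(n,P):
    v=P[1]-P[0]+P[2]-P[3]; w=P[0]-P[3]+P[1]-P[2]
    print(n,P.mean(0).round(1),'sizes',[np.linalg.norm(P[i]-P[i-1]).round(1) for i in range(4)],'yawx',np.degrees(np.arctan2(v[1],v[0])).round(1),'yawy',np.degrees(np.arctan2(w[1],w[0])).round(1)-90)
sp=lambda q:np.array(q)/5+[330,35]
show('tip',onz(sp([[65,203],[183,200],[183,326],[65,330]]),189,K,d,T))
show('sh',onz(sp([[45,178],[205,178],[205,360],[45,360]]),182,K,d,T))
hb=lambda q:(np.array(q)-[385,0])/4.5+[275,207]
show('hole',onz(hb([[487,207],[697,207],[697,390],[487,390]]),243.5,K,d,T))
show('hub',onz(hb([[407,113],[772,113],[762,470],[425,470]]),243.5,K,d,T))
show('holebot',onz(hb([[503,208],[677,208],[677,258],[503,258]]),213.5,K,d,T))
print('edge',onz([[284,181],[446,181.5],[608,181]],150,K,d,T).round(1).tolist())
print('front',onz([[281,175],[276,60]],150,K,d,T).round(1).tolist())
print('screws',onz(sp([[300,72],[275,480]]),152,K,d,T).round(1).tolist())
print('plate',onz(sp([[342,28],[307,520]]),152,K,d,T).round(1).tolist())
for n in['top1']:
    a=np.load(n+'.npz');K,d,T=[a[k] for k in 'KdT'];print('top tip',onz([[362.7,167.8]],189,K,d,T).round(1))
```

```text
tip [ 646.8 -114.5  189. ] sizes [np.float64(13.3), np.float64(13.1), np.float64(13.2), np.float64(13.4)] yawx 0.7 yawy 1.2000000000000028
sh [ 647.7 -114.6  182. ] sizes [np.float64(19.9), np.float64(18.4), np.float64(19.9), np.float64(19.1)] yawx -0.9 yawy 1.2000000000000028
hole [ 626.6 -199.3  243.5] sizes [np.float64(21.7), np.float64(21.3), np.float64(21.7), np.float64(22.4)] yawx -0.8 yawy -0.7999999999999972
hub [ 626.5 -199.2  243.5] sizes [np.float64(42.3), np.float64(36.2), np.float64(42.3), np.float64(36.7)] yawx -0.8 yawy -0.29999999999999716
holebot [ 626.2 -208.2  213.5] sizes [np.float64(7.2), np.float64(22.2), np.float64(7.2), np.float64(22.5)] yawx -0.8 yawy -0.9000000000000057
edge [[598.7, -177.0, 150.0], [721.8, -179.2, 150.0], [844.1, -180.6, 150.0]]
front [[596.7, -172.3, 150.0], [597.8, -93.3, 150.0]]
screws [[673.6, -88.5, 152.0], [673.1, -140.9, 152.0]]
plate [[678.8, -83.4, 152.0], [678.0, -146.6, 152.0]]
top tip [[ 644.3 -116.   189. ]]
```

Sizes and heights check out: spindle tip 13.2 mm square at (647,-114.6), hole 21.6 mm at (626.5,-200), both at yaw -0.8°. So I need to shift by (20.5, 85.4).

Request:
step_arm([
  {"translation":[0.2,0.8,0],"spin":0},
  {"translation":[0.2,0.8,0],"spin":0},
  {"translation":[0.2,0.7,0],"spin":0},
  {"translation":[0.05,0.3,0],"spin":0},
  {"translation":[0,0,0],"spin":0},
  {"translation":[0,0,0],"spin":0},
  {"translation":[0,0,0],"spin":0},
])

```text
clock: 7.0
tcp_pos: [640.8, -124.6, 392.9]
tool_rot: [0.71, -0.009, 0.007, -0.704]
ft_force: [0.1, 0.1, -2.9]
width: 36.8
```

```bash
python3 -c "from h import *;st()"
```

```text
t 7.0 tcp [ 640.8 -124.6  392.9] yaw -1.29 yax [-0.0041 -0.0082 -1.    ] xz -0.0039 grasp [ 640.2 -125.9  237.9] F [ 0.1  0.1 -2.9] w 36.8 q [-0.32  0.49  0.29  1.36 -0.01  1.28]
```

Request:
step_arm([
  {"translation":[0.2,0.3,0],"spin":0.07},
  {"translation":[0,0,0],"spin":0},
  {"translation":[0,0,0],"spin":0},
  {"translation":[0,0,-0.4],"spin":0},
  {"translation":[0,0,0],"spin":0},
  {"translation":[0,0,0],"spin":0},
])

```text
clock: 7.5
tcp_pos: [646.5, -119.0, 381.3]
tool_rot: [0.71, -0.008, 0.005, -0.704]
ft_force: [0.4, -0.2, -2.9]
width: 37.1
```

Run:
```python
from h import *
st()
f,K,d,T=cam('wrist');np.savez('w3.npz',f=f,K=K,d=d,T=T)
save('w3.png',cv2.convertScaleAbs(cv2.resize(f[190:330,240:400],None,fx=4,fy=4,interpolation=cv2.INTER_CUBIC),alpha=1.8,beta=10))
```

```text
t 7.5 tcp [ 646.5 -119.   381.3] yaw -1.08 yax [-0.0034 -0.0093 -1.    ] xz -0.0032 grasp [ 646.  -120.5  226.3] F [ 0.4 -0.2 -2.9] w 37.1 q [-0.3   0.5   0.27  1.34 -0.01  1.29]
```

View pics/w3.png

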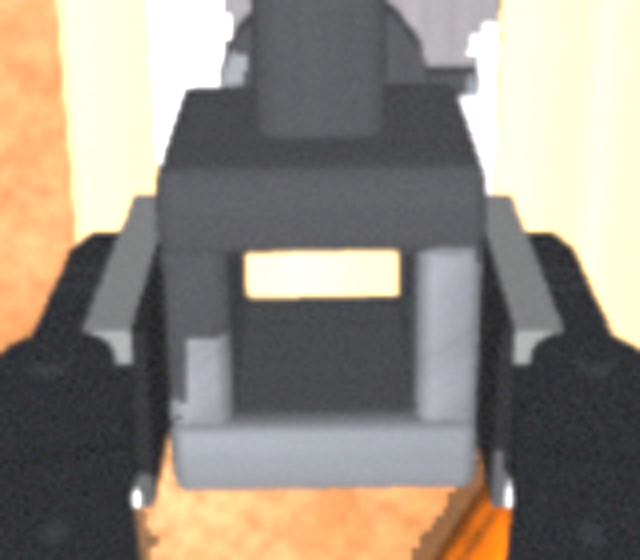

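The view through the hole shows only the cabinet top, as expected from this angle, with the hub square in the pads. I'll correct y by +4 mm and lower it gently.

Request:
step_arm([
  {"translation":[0,0.14,0],"spin":0.04},
  {"translation":[0,0,0],"spin":0},
  {"translation":[0,0,-0.2],"spin":0},
  {"translation":[0,0,-0.2],"spin":0},
  {"translation":[0,0,0],"spin":0},
])

```text
clock: 7.97
tcp_pos: [646.6, -114.7, 369.4]
tool_rot: [0.711, -0.006, 0.004, -0.704]
ft_force: [-0.0, 0.2, -3.0]
width: 36.8
```

```bash
python3 -c "from h import *;st()"
```

```text
t 7.9667 tcp [ 646.6 -114.7  369.4] yaw -0.83 yax [-0.0021 -0.0097 -1.    ] xz -0.002 grasp [ 646.3 -116.2  214.4] F [-0.   0.2 -3. ] w 36.8 q [-0.3   0.51  0.24  1.31 -0.01  1.29]
```

Request:
step_arm([
  {"translation":[0,0,-0.2],"spin":0},
  {"translation":[0,0,-0.2],"spin":0},
  {"translation":[0,0,0],"spin":0},
  {"translation":[0,0,0],"spin":0},
])

```text
clock: 8.3
tcp_pos: [646.4, -114.6, 355.3]
tool_rot: [0.71, -0.006, 0.004, -0.704]
ft_force: [-1.0, -0.7, -2.9]
width: 37.0
```

```bash
python3 -c "from h import *;st()"
```

```text
t 8.3 tcp [ 646.4 -114.6  355.3] yaw -0.83 yax [-0.0032 -0.0094 -1.    ] xz -0.0031 grasp [ 645.9 -116.1  200.3] F [-1.  -0.7 -2.9] w 37.0 q [-0.3   0.51  0.21  1.27 -0.01  1.29]
```

Underside is at about 177, past the taper, with almost no force. Continuing.

Request:
step_arm([
  {"translation":[0,0,-0.2],"spin":0},
  {"translation":[0,0,-0.15],"spin":0},
  {"translation":[0,0,0],"spin":0},
  {"translation":[0,0,0],"spin":0},
])

```text
clock: 8.63
tcp_pos: [646.4, -114.7, 343.6]
tool_rot: [0.71, -0.006, 0.004, -0.704]
ft_force: [0.0, -0.1, -2.8]
width: 36.9
```

```bash
python3 -c "from h import *;st()"
```

```text
t 8.6333 tcp [ 646.4 -114.7  343.6] yaw -0.83 yax [-0.0034 -0.0094 -1.    ] xz -0.0032 grasp [ 645.9 -116.1  188.6] F [ 0.  -0.1 -2.8] w 36.9 q [-0.3   0.51  0.18  1.24 -0.01  1.29]
```

Request:
step_arm([
  {"translation":[0,0,-0.12],"spin":0},
  {"translation":[0,0,-0.05],"spin":0},
  {"translation":[0,0,-0.05],"spin":0},
  {"translation":[0,0,0],"spin":0},
])

```text
clock: 8.97
tcp_pos: [646.0, -114.5, 340.6]
tool_rot: [0.711, -0.005, 0.006, -0.703]
ft_force: [0.2, 0.9, -4.5]
width: 36.9
```

```bash
python3 -c "from h import *;st()"
```

```text
t 8.9667 tcp [ 646.  -114.5  340.6] yaw -0.82 yax [ 0.0011 -0.011  -0.9999] xz 0.0013 grasp [ 646.1 -116.2  185.6] F [ 0.2  0.9 -4.5] w 36.9 q [-0.3   0.51  0.17  1.23 -0.01  1.29]
```

Request:
step_arm([
  {"translation":[0,0,-0.1],"spin":0},
  {"translation":[0,0,-0.1],"spin":0},
  {"translation":[0,0,-0.1],"spin":0},
])

```text
clock: 9.22
tcp_pos: [644.8, -114.0, 339.7]
tool_rot: [0.712, -0.002, 0.008, -0.702]
ft_force: [-13.9, 3.5, 33.4]
width: 37.2
```

```bash
python3 -c "from h import *;st()"
```

```text
t 9.2167 tcp [ 644.8 -114.   339.7] yaw -0.8 yax [ 0.0095 -0.0143 -0.9999] xz 0.0097 grasp [ 646.3 -116.2  184.8] F [-13.9   3.5  33.4] w 37.2 q [-0.3   0.51  0.16  1.21 -0.01  1.29]
```

Seated: it stops hard at TCP z 339.7, against 340 predicted. I'll ease off and start the turn.

Request:
step_arm([
  {"translation":[0,0,0.03],"spin":0},
  {"translation":[0,0,0],"spin":0},
  {"translation":[0,0,0],"spin":0},
])

```text
clock: 9.47
tcp_pos: [644.5, -113.8, 342.1]
tool_rot: [0.712, -0.001, 0.009, -0.702]
ft_force: [0.6, 0.2, -3.1]
width: 37.3
```

Request:
step_arm([
  {"translation":[0,0,0],"spin":0.5},
  {"translation":[0,0,0],"spin":0.8},
  {"translation":[0,0,0],"spin":0.8},
  {"translation":[0,0,0],"spin":0},
])

```text
clock: 9.8
tcp_pos: [644.4, -114.1, 340.7]
tool_rot: [0.708, 0.08, -0.072, -0.698]
ft_force: [-1.2, 1.5, 1.1]
width: 37.3
```

```bash
python3 -c "from h import *;s,M=st();print(s['wrist_torque'])"
```

```text
t 9.8 tcp [ 644.4 -114.1  340.7] yaw 12.33 yax [ 0.0131 -0.0123 -0.9998] xz 0.0101 grasp [ 646.5 -116.   185.8] F [-1.2  1.5  1.1] w 37.3 q [-0.3   0.5   0.16  1.21 -0.01  1.06]
[ 0.22186681  0.31170084 -0.06810771]
```

Request:
step_arm([
  {"translation":[0,0,0],"spin":0.8},
  {"translation":[0,-0.01,0],"spin":0.8},
  {"translation":[0,0,0],"spin":0.8},
  {"translation":[0,-0.01,0],"spin":0.8},
  {"translation":[0,0,0],"spin":0.8},
  {"translation":[0,-0.01,0],"spin":0.8},
  {"translation":[0,0,0],"spin":0},
])

```text
clock: 10.38
tcp_pos: [644.6, -115.0, 340.4]
tool_rot: [0.664, 0.258, -0.248, -0.657]
ft_force: [-1.1, 0.2, -0.7]
width: 36.8
```

```bash
python3 -c "from h import *;s,M=st();print(s['wrist_torque'])"
```

```text
t 10.3833 tcp [ 644.6 -115.   340.4] yaw 41.9 yax [ 0.0169 -0.0038 -0.9998] xz 0.0101 grasp [ 647.2 -115.6  185.4] F [-1.1  0.2 -0.7] w 36.8 q [-0.3   0.5   0.16  1.21  0.    0.54]
[ 0.03347579  0.28743016 -0.05890344]
```

Request:
step_arm([
  {"translation":[0,0,0],"spin":0.8},
  {"translation":[0,-0.01,0],"spin":0.8},
  {"translation":[0,0,0],"spin":0.8},
  {"translation":[0,-0.01,0],"spin":0.8},
  {"translation":[0,0,0],"spin":0.8},
  {"translation":[0,-0.01,0],"spin":0.8},
  {"translation":[0,0,0],"spin":0.8},
  {"translation":[0,0,0],"spin":0.8},
  {"translation":[0,0,0],"spin":0},
])

```text
clock: 11.13
tcp_pos: [645.2, -116.0, 340.0]
tool_rot: [0.543, 0.46, -0.448, -0.54]
ft_force: [-1.4, 1.7, 2.9]
width: 36.7
```

```bash
python3 -c "from h import *;s,M=st();print(s['wrist_torque'])"
```

```text
t 11.1333 tcp [ 645.2 -116.   340. ] yaw 79.97 yax [ 0.016   0.0081 -0.9998] xz 0.0107 grasp [ 647.7 -114.8  185. ] F [-1.4  1.7  2.9] w 36.7 q [-0.3   0.51  0.16  1.21  0.01 -0.13]
[ 0.08855033  0.41256193 -0.03947194]
```

Request:
step_arm([
  {"translation":[0,0,0],"spin":0.6},
  {"translation":[0,0,0],"spin":0.6},
  {"translation":[0,0,0],"spin":0.5},
  {"translation":[0,0,0],"spin":0.3},
  {"translation":[0,0,0],"spin":0},
])

```text
clock: 11.55
tcp_pos: [645.5, -116.1, 340.0]
tool_rot: [0.497, 0.51, -0.497, -0.495]
ft_force: [-1.4, 1.2, 4.7]
width: 37.1
```

```bash
python3 -c "from h import *;s,M=st();print(s['wrist_torque'])"
```

```text
t 11.55 tcp [ 645.5 -116.1  340. ] yaw 90.82 yax [ 0.0145  0.0107 -0.9998] xz 0.0105 grasp [ 647.8 -114.5  185. ] F [-1.4  1.2  4.7] w 37.1 q [-0.3   0.51  0.17  1.22  0.01 -0.32]
[0.13937316 0.4485187  0.05333167]
```

Request:
step_arm([
  {"translation":[0,0,0],"spin":0.4},
  {"translation":[0,0,0],"spin":0.4},
  {"translation":[0,0,0],"spin":0.4},
])

```text
clock: 11.8
tcp_pos: [645.6, -116.2, 340.0]
tool_rot: [0.469, 0.537, -0.524, -0.467]
ft_force: [-2.2, 1.0, 3.2]
width: 36.9
```

```bash
python3 -c "from h import *;s,M=st();print(s['wrist_torque'])"
```

```text
t 11.8 tcp [ 645.6 -116.2  340. ] yaw 97.16 yax [ 0.0133  0.012  -0.9998] xz 0.0103 grasp [ 647.7 -114.3  185.1] F [-2.2  1.   3.2] w 36.9 q [-0.3   0.51  0.17  1.22  0.02 -0.43]
[ 0.10049438  0.27027331 -1.28050407]
```

The wrist torque of -1.28 N m shows the open stop has been reached. I'll relax, release and rise.

Request:
step_arm([
  {"translation":[0,0,0],"spin":-0.2},
  {"translation":[0,0,0],"spin":0},
  {"translation":[0,0,0],"spin":0},
  {"translation":[0,0,0],"spin":0},
  {"translation":[0,0,0],"spin":0},
  {"translation":[0,0,0],"spin":0},
  {"translation":[0,0,0],"spin":0},
  {"translation":[0,0,0.3],"spin":0},
  {"translation":[0,0,0.8],"spin":0},
  {"translation":[0,0,1],"spin":0},
  {"translation":[0,0,0.5],"spin":0},
], gripper=85)

```text
clock: 12.72
tcp_pos: [644.9, -116.0, 417.2]
tool_rot: [0.476, 0.526, -0.516, -0.48]
ft_force: [0.1, -0.7, 0.4]
width: 85.1
```

Request:
step_arm([
  {"translation":[-0.8,0,0],"spin":-1},
  {"translation":[-0.8,0.4,0],"spin":-1},
  {"translation":[-0.8,0.8,0],"spin":-1},
  {"translation":[-0.8,0.8,0],"spin":-1},
  {"translation":[-0.4,0.8,0],"spin":-1},
  {"translation":[0,0.8,0],"spin":-1},
  {"translation":[0,0.6,0],"spin":-1},
  {"translation":[0,0,0],"spin":-1},
  {"translation":[0,0,0],"spin":-1},
  {"translation":[0,0,0],"spin":-1},
  {"translation":[0,0,0],"spin":-1},
  {"translation":[0,0,0],"spin":-1},
  {"translation":[0,0,0],"spin":-1},
  {"translation":[0,0,0],"spin":-1},
  {"translation":[0,0,0],"spin":-1},
  {"translation":[0,0,0],"spin":0},
  {"translation":[0,0,0],"spin":0},
])

```text
clock: 14.13
tcp_pos: [529.9, 15.4, 435.4]
tool_rot: [0.715, 0.01, 0.004, -0.699]
ft_force: [0.3, -0.1, 0.3]
width: 84.9
```

Run:
```python
from h import *
st()
f,K,d,T=cam('wrist');np.savez('w4.npz',f=f,K=K,d=d,T=T);g,K,d,T=cam('top');np.savez('top4.npz',f=g,K=K,d=d,T=T)
h,K,d,T=cam('side');np.savez('side4.npz',f=h,K=K,d=d,T=T)
A=cv2.resize(h[150:290,250:430],None,fx=2,fy=2)
B=cv2.resize(g[140:230,300:390],(280,280),interpolation=cv2.INTER_CUBIC)
o=np.zeros((590,640,3),np.uint8);o[:280,:360]=A;o[:280,360:]=B;o[280:,:]=cv2.resize(f,(640,400))[:310]
save('w4.png',o)
```

```text
t 14.1333 tcp [529.9  15.4 435.4] yaw 0.47 yax [ 0.0205 -0.0226 -0.9995] xz 0.0203 grasp [533.   11.9 280.5] F [ 0.3 -0.1  0.3] w 84.9 q [-0.12  0.26  0.02  1.32 -0.02  1.44]
```

View pics/w4.png

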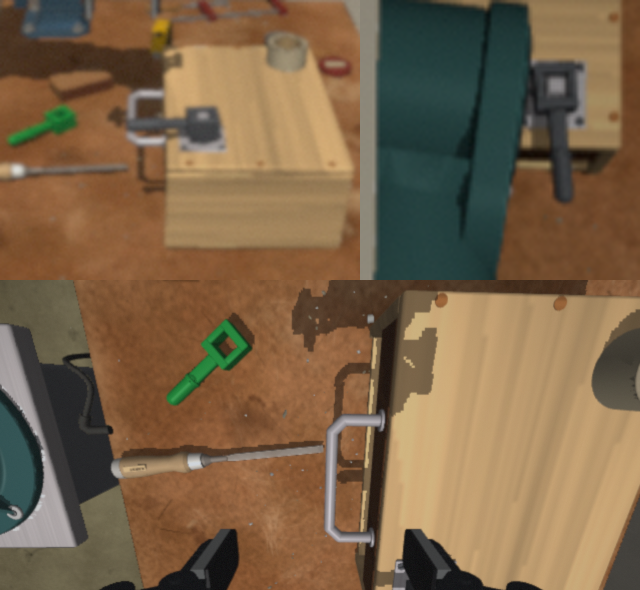

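The lever sits flat on the spindle with its arm toward the robot. The bar is at wrist pixels (331,152)–(333,240), and the drawer is still shut. I'll check the bar's position against the predicted (548.5,-8).

Run:
```python
from h import *
a=np.load('w4.npz');f,K,d,T=[a[k] for k in 'fKdT']
g=f[...].astype(int)
for r in (170,190,210,230):
    row=f[r,310:360].astype(int); m=(row.max(1)-row.min(1)<30)&(row.mean(1)>110); c=np.where(m)[0]+310
    print(r,c.min(),c.max(),onz([[(c.min()+c.max())/2,r]],116,K,d,T).round(1).tolist())
```

```text
170 310 336 [[539.6, 26.7, 116.0]]
190 326 335 [[547.8, 5.2, 116.0]]
210 326 334 [[547.7, -17.3, 116.0]]
230 325 333 [[547.0, -40.9, 116.0]]
```

Request:
step_arm([
  {"translation":[0.5,0,0],"spin":-0.2},
  {"translation":[0,0,-0.5],"spin":0},
  {"translation":[0,0,-0.8],"spin":0},
  {"translation":[0,0,-0.8],"spin":0},
  {"translation":[0,0,-0.5],"spin":0},
  {"translation":[0,0,0],"spin":0},
  {"translation":[0,0,0],"spin":0},
], gripper=45)

```text
clock: 14.87
tcp_pos: [545.3, 15.4, 355.7]
tool_rot: [0.715, 0.008, 0.008, -0.699]
ft_force: [0.8, 0.2, 0.7]
width: 45.3
```

```bash
python3 -c "from h import *;st()"
```

```text
t 14.8667 tcp [545.3  15.4 355.7] yaw 0.02 yax [ 0.0226 -0.023  -0.9995] xz 0.0225 grasp [548.7  11.8 200.8] F [0.8 0.2 0.7] w 45.3 q [-0.12  0.31 -0.12  1.12 -0.02  1.45]
```

Request:
step_arm([
  {"translation":[0,0,-0.6],"spin":0},
  {"translation":[0,0,-0.8],"spin":0},
  {"translation":[0,0,-0.7],"spin":0},
  {"translation":[0,0,-0.3],"spin":0},
  {"translation":[0,0,0],"spin":0},
  {"translation":[0,0,0],"spin":0},
])

```text
clock: 15.37
tcp_pos: [547.2, 15.1, 288.3]
tool_rot: [0.715, 0.013, 0.009, -0.699]
ft_force: [-1.1, 0.9, 0.2]
width: 44.8
```

```bash
python3 -c "from h import *;st()"
```

```text
t 15.3667 tcp [547.2  15.1 288.3] yaw 0.32 yax [ 0.031  -0.0238 -0.9992] xz 0.0309 grasp [552.   11.4 133.4] F [-1.1  0.9  0.2] w 44.8 q [-0.12  0.35 -0.25  0.94 -0.02  1.45]
```

Request:
step_arm([
  {"translation":[-0.13,0,-0.2],"spin":0},
  {"translation":[0,0,-0.25],"spin":0},
  {"translation":[0,0,0],"spin":0},
])

```text
clock: 15.62
tcp_pos: [544.1, 15.0, 277.0]
tool_rot: [0.716, 0.015, 0.01, -0.698]
ft_force: [0.2, -0.2, -0.2]
width: 44.9
```

Request:
step_arm([
  {"translation":[0,0,0],"spin":0},
  {"translation":[0,0,0],"spin":0},
  {"translation":[0,0,0],"spin":0},
  {"translation":[0,0,0],"spin":0},
  {"translation":[0,0,0],"spin":0},
  {"translation":[0,0,0],"spin":0},
], gripper=5)

```text
clock: 16.12
tcp_pos: [542.0, 15.0, 277.8]
tool_rot: [0.716, 0.013, 0.009, -0.698]
ft_force: [0.7, -0.7, -3.1]
width: 10.0
```

```bash
python3 -c "from h import *;st()"
```

```text
t 16.1167 tcp [542.   15.  277.8] yaw 0.33 yax [ 0.031  -0.025  -0.9992] xz 0.0309 grasp [546.8  11.1 123. ] F [ 0.7 -0.7 -3.1] w 10.0 q [-0.12  0.35 -0.28  0.91 -0.02  1.45]
```

Request:
step_arm([
  {"translation":[-0.3,0,0],"spin":0},
  {"translation":[-0.5,0.01,0],"spin":0},
  {"translation":[-0.5,0.01,0],"spin":0},
  {"translation":[-0.5,0.01,0],"spin":0},
  {"translation":[-0.5,0.01,0],"spin":0},
  {"translation":[-0.5,0.01,0],"spin":0},
  {"translation":[-0.4,0,0],"spin":0},
  {"translation":[0,0,0],"spin":0},
])

```text
clock: 16.78
tcp_pos: [445.9, 16.1, 277.8]
tool_rot: [0.716, 0.016, 0.012, -0.698]
ft_force: [-3.4, -0.8, -3.3]
width: 9.7
```

```bash
python3 -c "from h import *;st()"
```

```text
t 16.7833 tcp [445.9  16.1 277.8] yaw 0.3 yax [ 0.04   -0.0253 -0.9989] xz 0.0398 grasp [452.1  12.2 122.9] F [-3.4 -0.8 -3.3] w 9.7 q [-0.14  0.2  -0.51  0.82 -0.02  1.42]
```

Request:
step_arm([
  {"translation":[-0.3,0,0],"spin":0},
  {"translation":[-0.25,0,0],"spin":0},
  {"translation":[-0.2,0,0],"spin":0},
  {"translation":[-0.15,0,0],"spin":0},
  {"translation":[-0.1,0,0],"spin":0},
])

```text
clock: 17.2
tcp_pos: [419.1, 15.9, 278.1]
tool_rot: [0.715, 0.019, 0.016, -0.699]
ft_force: [37.9, 2.0, -44.3]
width: 9.6
```

```bash
python3 -c "from h import *;st()"
```

```text
t 17.2 tcp [419.1  15.9 278.1] yaw 0.3 yax [ 0.0492 -0.0232 -0.9985] xz 0.0491 grasp [426.7  12.3 123.3] F [ 37.9   2.  -44.3] w 9.6 q [-0.15  0.15 -0.57  0.8  -0.02  1.41]
```

The grasp has travelled 120.1 mm and the force has jumped to 38 N, so the drawer is at its stop. Releasing and lifting clear.

Request:
step_arm([
  {"translation":[0.02,0,0],"spin":0},
  {"translation":[0,0,0],"spin":0},
  {"translation":[0,0,0],"spin":0},
  {"translation":[0,0,0],"spin":0},
  {"translation":[0,0,0],"spin":0},
  {"translation":[0,0,0.3],"spin":0},
  {"translation":[0,0,0.6],"spin":0},
  {"translation":[0,0,0.9],"spin":0},
  {"translation":[0,0,1],"spin":0},
  {"translation":[0,0,1],"spin":0},
  {"translation":[0,0.3,0.5],"spin":0},
  {"translation":[-0.2,1,0],"spin":0},
  {"translation":[-0.2,1,0],"spin":0},
  {"translation":[-0.2,1,0],"spin":0},
  {"translation":[-0.2,1,0],"spin":0},
  {"translation":[0,1,0],"spin":0},
  {"translation":[0,0.5,0],"spin":0},
  {"translation":[0,0,0],"spin":0},
  {"translation":[0,0,0],"spin":0},
], gripper=42)

```text
clock: 18.78
tcp_pos: [391.6, 196.7, 415.6]
tool_rot: [0.715, 0.019, 0.017, -0.698]
ft_force: [-0.0, -0.3, -0.5]
width: 42.1
```

Run:
```python
from h import *
st()
g,K,d,T=cam('top');np.savez('top5.npz',f=g,K=K,d=d,T=T)
h,K,d,T=cam('side');np.savez('side5.npz',f=h,K=K,d=d,T=T)
A=cv2.resize(h[140:300,215:435],None,fx=3,fy=3,interpolation=cv2.INTER_CUBIC)[:,:520]
A=cv2.resize(h[150:290,210:430],(520,331),interpolation=cv2.INTER_CUBIC)
B=cv2.resize(g[140:270,305:435],(331,331),interpolation=cv2.INTER_CUBIC)[:,:280]
save('w5.png',np.hstack([A,B]))
```

```text
t 18.7833 tcp [391.6 196.7 415.6] yaw 0.18 yax [ 0.0508 -0.0244 -0.9984] xz 0.0507 grasp [399.5 192.9 260.9] F [-0.  -0.3 -0.5] w 42.1 q [ 0.29  0.09 -0.24  1.2  -0.04  1.86]
```

View pics/w5.png

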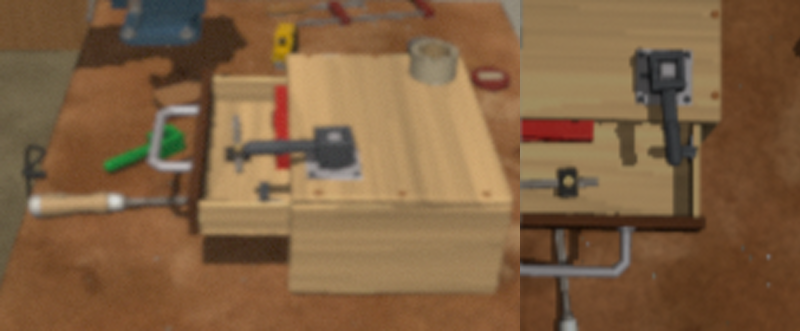

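Run:
```python
from h import *
a=np.load('top5.npz');K,d,T=[a[k] for k in 'KdT']
print('bar',onz([[326.6,246.4]],116,K,d,T).round(1),'spindle tip',onz([[305+147/2.546,140+70/2.546]],189,K,d,T).round(1))
for n in('top','side'):
    D=np.abs(np.load(n+'0.npz')['f'].astype(int)-np.load(n+'5.npz')['f']).max(2)
    R0={'top':{'chisel':(315,210,333,306),'screwdriver':(415,150,470,188)},'side':{'chisel':(220,228,312,243),'tape':(324,158,337,178),'block':(273,182,308,200),'screwdriver':(350,300,390,360)}}[n]
    for k,(x,y,X,Y) in R0.items():print(n,k,(D[y:Y,x:X]>50).mean().round(3))
```

```text
bar [[427.1 -18.3 116. ]] spindle tip [[ 645.2 -116.1  189. ]]
top chisel 0.137
top screwdriver 0.0
side chisel 0.149
side tape 0.0
side block 0.343
side screwdriver 0.0
```

The bar is at x 427, against 428 expected, and the spindle tip hasn't moved. The screwdriver and tape measure are unchanged. The changes around the chisel and block look like the drawer and the arm's shadow, and the gripper never went near their height there. Handing in.

```bash
python3 -c "
from h import *
st();print(job.finish_job())"
```

```text
t 18.8833 tcp [391.8 195.9 415.7] yaw 0.08 yax [ 0.0509 -0.0245 -0.9984] xz 0.0509 grasp [399.7 192.1 260.9] F [-1.1 -0.5 -0.2] w 41.8 q [ 0.29  0.09 -0.24  1.2  -0.04  1.86]
the job is handed in; nothing more can be done
None
```

I fitted the dark steel lever onto the spindle, turned it anticlockwise to its stop, pulled the drawer out to its stop, and handed the job in at about 18.9 s. The hand-in reports no verdict, so what follows rests on my own measurements.

**Last checks that agreed**
- **Seating:** the lever came to a hard stop at tool height 339.7 mm (340 predicted). The last pictures show it on the spindle, with its arm pointing toward the robot.
- **Turn:** the wrist torque rose to −1.28 N m at the stop. The tool turned about 98°, which includes several degrees of play between lever and spindle; I did not measure the spindle angle separately.
- **Drawer:** the gripped handle travelled 120.1 mm, then the force jumped to 38 N along the pull and 44 N downward. The top camera puts the bar at x = 427 mm (428 expected).
- **Screwdriver and tape measure:** unchanged in the pictures.

**Checks that disagreed or stayed open**
- **Chisel and sanding block:** about 14–15% of the pixels changed around the chisel and 34% around the block. I put this down to the opened drawer and the arm's shadow, since the gripper never came near their height there. I did not measure their positions again.
- **Tool tilt:** it drifted up to about 3° by the end of the pull, because the moves offer no tilt correction. It was about 1° while the lever was being fitted and turned.

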